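# Tighten the wing nut of a vegetable dicer's blade clamp

## Robot

A 7-joint arm with a two-finger parallel gripper is mounted at the origin on the work surface. World frame = base frame: x ahead of the robot, y to its left, z up, the work surface at z = 0. Lengths are in m, angles in rad, forces in N, time in s.
With the tool pointing down it reaches from about 0.4 to 0.85 m from the base axis. Payload 10.4 kg.
Tool frame: the origin (TCP) lies at the very end of the fingers, on their centre line; the grasp point (between the pads) lies 19 mm behind it; z points along the fingers, y is the direction in which the jaws open and shut (so a half turn about z gives the same grasp; the last joint's range is limited). The gripper opens to 87 mm and grips with 3 to 60 N. Pads are 19 mm wide; open, the fingers measure 117 mm over their backs; the gripper's body (75 mm by 190 mm) begins 51 mm behind the grasp point.
Start: joints at [-1.342, 0.332, -0.065, 1.46, 0.022, 1.35, -0.088], TCP at [0.156, 0.605, 0.223] pointing down, gripper open.
Joint ranges: [-2.6, 2.6], [-0.5, 2.12], [-1.47, 1.34], [0.16, 2.42], [-1.27, 4.41], [0.06, 2.06], [-2.6, 2.6]. Speed limits (rad/s): [2.22, 2.22, 2.79, 2.79, 3.14, 3.14, 3.14].

## Interface

Orientations are given as a unit quaternion [x, y, z, w].
In Python, from bench import r gives the robot as it stands.
- The arm moves only by the tool move_arm, never from a script. Its argument "deltas" is a list of rows, each a list of 5 numbers: the gripper's target within -1 to 1 (fully open at 1, half-way at 0, shut at -1), then the shift along the tool's x, y, z as a fraction of full scale, then the turn about the tool's z as a fraction of full scale. A call has 1 to 12 rows; each row shifts and turns the commanded pose from where the row before left it, along the tool's axes as they then stand; what a row does not reach is not made up. Full scale, the value 1, is 2.5 cm for a shift and 90 degrees for a turn. A row lasts 1/12 s, in which the tool goes at most 41.7 mm and 7.16 degrees, less where a joint would pass 70% of its speed; a pose out of reach is approached as far as the arm can. A call with a number of a shift or a turn outside -1 to 1 is refused whole. A call with a gripper value outside its range is refused whole. The fingers move at their own pace and stop on an object; "squeeze" is the grip in N (left out, the last holds). Time passes only in rows, so rows that do not move let the fingers close. It gives the time, the measured TCP pose, the force and the opening at its end, in the units of the state.
- r.read_state(): the state, without advancing time (a new reading comes with each control period).
- r.camera(name): name is "scene" or "top" or "wrist"; returns the picture (480x640x3 uint8, red, green, blue); there is no depth.
- r.camera_info(name): a dict with "K" (3x3 intrinsics, pixels), "k1" (the pictures are not rectified: a ray, as slopes to the right and down, at radius r is drawn at 1 + k1 r^2 times it, then the intrinsics apply), "R" (3x3) and "t" (3): a world point X has camera coordinates R X + t; the wrist camera has in their place "hand_eye" (4x4, takes a point from camera to tool coordinates, whose origin is the TCP and whose axes are the flange's). Camera axes: x right, y down, z forward; pixel columns grow to the right and rows downward; lengths in m; the calibration is good to about 2 mm. A picture is of the moment at which its call begins: read the wrist's pose just before it. camera_info takes no time and is no camera call.
- r.close_job(): hands the job in, once; it reports no verdict.
Trained networks look in the newest picture that a camera, given by its name, has taken for a name from the list of things; names that differ only in an ending like _2 or _b are one class to them, and where a whole thing is asked for, a point or a joint stands for the part that bears it (a point fixed in the world has none). Each returns a list of dicts, best first, with "confidence" (0 to 1); they miss things now and then, are a little off and sometimes report something else, mostly with a low value. They report only what shows in the picture. A call takes as long as a camera call.
- r.boxes_of(camera, label): "position" ([x, y, z] in m, in the coordinates of the camera as it stood for that picture, good to about 4 mm: the middle of the surface that is visible of it).
- r.tip_of(camera, label): "position" ([x, y, z] in m, in the coordinates of the camera as it stood for that picture, good to about 4 mm: a listed point, or the origin of a listed thing).
The state is a dict: "time": time; "joint_positions": joint angles; "joint_vel": joint speeds; "joint_torque": joint torques, N m; "ee_pos": TCP position; "eef_rot": TCP orientation; "ft_force": force on the tool from outside, world axes, zero at the start; "torque": the same for the moment, N m; "width": finger opening in m.
Only numpy, scipy, OpenCV 4.12 (cv2) and the standard library are available. Lean on these libraries where they do the work, as an engineer would, in place of code of your own. Each camera call takes 0.05 s, during which the arm holds its last target.

## Task

Tighten the orange wing nut on the vegetable dicer: push its wings round clockwise (seen from above) with your fingertips until it comes to its stop and the clamp strap is down flush on the blade frame. Only push the wings, do not pinch them, and leave the shaker, the cup and the carton standing where they are.

Things in the scene. Friction and masses are not known exactly. Their poses are not given: they have to be found in the camera images.
- wing_nut (a joint): Orange two-winged nut of the dicer's blade clamp, turning about a vertical screw. Value: angle turned CLOCKWISE seen from above, rad; 0 fully loose, 6.3 the hard stop (fully tight). Starts between 0 and 2. It turns loosely (0.04 N m, 1 to 2 N at a wing), stays where it is left, sinks 1.3 mm per rad as it tightens and cannot be lifted off.
- nut_center (a point): On the nut's vertical axis at its underside (top of the strap), 74 mm above the table when loose, 66 when tight. Above it: washer 30 mm across, 3 high; hub 22 mm across, 24 high; two opposite wings, upright blades 9 mm thick reaching 40 mm out from the axis, from 6 to 30 mm above this point. The fixed dark screw (10 mm) sticks up through the hub to 104 mm above the table.
- wing_a_push: The side of wing A to push on to turn the nut clockwise (its trailing side). Origin: the middle of this side plate (25 mm long, 18 mm high), 24.5 mm out along the wing from the nut's axis, 16.5 mm above nut_center. The wing points from nut_center to here.
- wing_a_front: The opposite (leading) side of the same wing A, 6.5 mm from wing_a_push; pushing it would loosen the nut.
- wing_b_push: The same as wing_a_push on wing B, opposite wing A: the side to push for clockwise.
- wing_b_front: The leading side of wing B; pushing it would loosen the nut.
- guide_pin_top (a point): Top centre of the fixed steel guide pin beside the nut: upright, 14 mm across, its top 100 mm above the table, its axis 56 mm from the nut's axis. It leaves only about 9 mm beside the wing tips, so a finger cannot pass between pin and nut.
- dicer: Vegetable dicer, fixed: white base plate 270 x 150 x 10 mm, green housing, square steel blade frame with its top 58 mm above the table. Origin at table height; its x axis runs from guide pin past the nut (axis at x = -30 mm, y = 0) to the blade frame (x = 0 to 130, y = -62 to 62 mm). Apart from pin, screw and nut nothing on it is higher than 78 mm.
- strap_toe (a point): Underside of the aluminium clamp strap (124 x 30 x 8 mm) at its end over the blade frame. The strap lies along the dicer's x axis under the nut, from pin to frame; it starts 5 to 8 mm above the frame and sinks flush onto it (58 mm above the table) as the nut is tightened.
- shaker: Loose spice shaker, clear jar with black cap, 60 mm across, 105 mm tall, standing beside the dicer; origin at the centre of its underside. To be left alone.
- portion_cup: Loose steel portion cup, 72 mm across, 50 mm tall, standing beside the dicer; origin at the centre of its underside. To be left alone.
- carton: Loose plain red carton, 60 x 90 x 110 mm tall, standing behind the dicer; origin at the centre of its underside. To be left alone.

How it is judged:
At the end, for the whole second after the job is handed in: The wing nut is turned clockwise to within 0.25 rad (14 degrees) of its stop at 6.3 rad and is at rest; shaker, cup and carton stand upright within 20 mm of where they were (value of joint wing_nut above 6.05 rad and velocity of joint wing_nut between -0.1 and 0.1 rad/s and distance of each of shaker, portion_cup, carton from where it was at the start of the episode below 0.02 m and angle between each of shaker, portion_cup, carton's own z axis and vertical below 0.1 rad); the robot touches nothing.
It fails at once if a wing of the nut is pinched between the fingers (pressed on both its sides at once) ((contact force between the fingers and wing_a_push above 2 N and contact force between the fingers and wing_a_front above 2 N) or (contact force between the fingers and wing_b_push above 2 N and contact force between the fingers and wing_b_front above 2 N)).
It fails at once if the shaker is moved by more than 20 mm or lifted (distance of shaker from where it was at the start of the episode above 0.02 m).
It fails at once if the portion cup is moved by more than 20 mm or lifted (distance of portion_cup from where it was at the start of the episode above 0.02 m).
It fails at once if the carton is moved by more than 20 mm or lifted (distance of carton from where it was at the start of the episode above 0.02 m).
It also fails if it takes over 48 s, if anything falls off the work surface, if the arm or the gripper's body presses on something with over 40 N, if the wrist force passes 120 N, or if a joint passes its speed limit or range.

## Working session

There is one attempt and no reset: what is moved stays moved. The work goes in short steps, Python scripts to look and compute and a tool call to move; the robot and the scene stay as the last step left them, time stands still between calls to the robot, and variables do not carry over. Pictures are saved under pics/ and viewed, and the job is handed in when it is done.

Besides the shell and the picture viewer there is one more tool, called as name(argument=value, ...), one argument or row to a line, values as JSON. move_arm: Moves the arm, as the interface text tells. Shift numbers are shares of 2.5 cm and turn numbers shares of 90 degrees, none past 1 either way. Its arguments: {"type":"object","properties":{"deltas":{"type":"array","items":{"type":"array","items":{"type":"number"}}},"squeeze":{"type":"number"}},"required":["deltas"]}

```bash
ls; mkdir -p pics; python3 - <<'E'
from bench import r
import cv2
s=r.read_state(); print(s)
for c in ["scene","top","wrist"]:
    im=r.camera(c); cv2.imwrite(f"pics/{c}0.png",im[:,:,::-1])
    print(c,r.camera_info(c))
    for l in ["nut_center","wing_a_push","wing_b_push","guide_pin_top","dicer","shaker","portion_cup","carton"]:
        if c=="top" or (c=="scene" and l in("nut_center","guide_pin_top")):
            for d in r.tip_of(c,l)[:3]: print(l,d)
print(r.read_state()["time"])
E
```

```text
pics
{'time': 0.0, 'joint_positions': array([-1.34159406,  0.33287936, -0.06469526,  1.46093232,  0.02159914,
        1.34986669, -0.08849554]), 'joint_vel': array([ 0.00075483, -0.00213416, -0.0006003 ,  0.00041012,  0.00029374,
       -0.00163007,  0.00012989]), 'joint_torque': array([-1.11415520e-03, -6.23241735e+01,  2.37894407e-02, -3.89909506e+01,
       -6.15276187e-02,  3.93158651e-02,  1.37312027e-04]), 'ee_pos': array([0.15563284, 0.60492768, 0.22175353]), 'eef_rot': array([ 1.25558541e-01,  9.92085969e-01, -6.92922232e-04, -5.57145339e-05]), 'ft_force': array([-0.51740983, -1.30990968, -0.35668281]), 'torque': array([ 0.02371   , -0.01078696, -0.0394799 ]), 'width': 0.08675038412806178}
scene {'K': array([[516.02863079,   0.        , 322.23853974],
       [  0.        , 516.02863079, 245.37530097],
       [  0.        ,   0.        ,   1.        ]]), 'k1': -0.15280962605921714, 'R': array([[ 0.66561438,  0.74621599, -0.01091742],
       [ 0.54547258, -0.49643373, -0.67528751],
       [-0.50933011,  0.44352592, -0.73747379]]), 't': array([-0.44292417, -0.27223919,  1.429180
[... 953 characters left out ...]
e': 0.94}
portion_cup {'position': [0.2235, 0.0833, 0.9936], 'confidence': 0.83}
carton {'position': [0.0573, -0.143, 1.0343], 'confidence': 0.65}
wrist {'K': array([[412.37628181,   0.        , 320.22530008],
       [  0.        , 412.37628181, 229.80863142],
       [  0.        ,   0.        ,   1.        ]]), 'k1': -0.08264376320536115, 'hand_eye': array([[ 1.18867954e-03, -9.67169766e-01, -2.54128373e-01,
         7.03930833e-02],
       [ 9.99999272e-01,  1.20268683e-03,  1.00249825e-04,
         4.83292910e-04],
       [ 2.08678249e-04, -2.54128307e-01,  9.67170492e-01,
        -1.61188877e-01],
       [ 0.00000000e+00,  0.00000000e+00,  0.00000000e+00,
         1.00000000e+00]])}
0.65
```

View pics/top0.png

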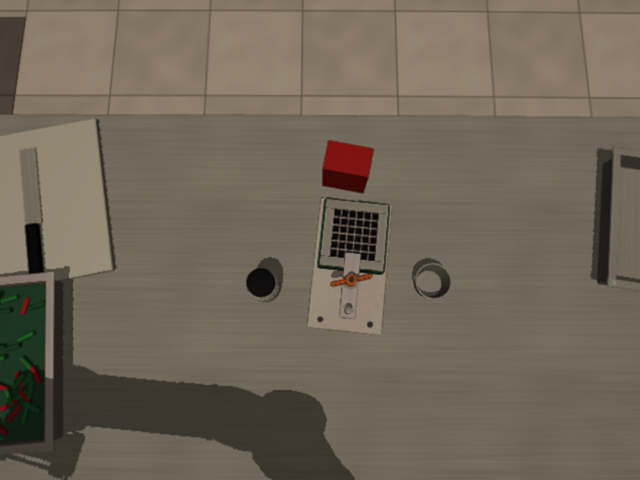

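View pics/scene0.png

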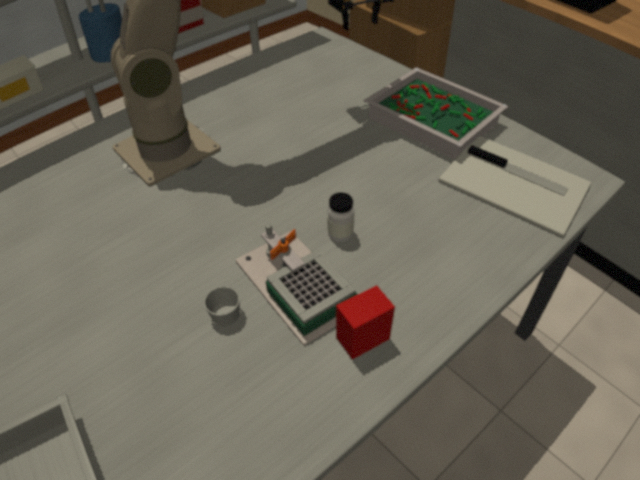

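```bash
cat > h.py <<'E'
from bench import r
import numpy as np, cv2
from scipy.spatial.transform import Rotation as Ro
def w(c,p):
    i=r.camera_info(c); return i["R"].T@(np.array(p)-i["t"])
def ww(s,p):
    H=r.camera_info("wrist")["hand_eye"]; q=H[:3,:3]@np.array(p)+H[:3,3]
    return Ro.from_quat(s["eef_rot"]).as_matrix()@q+s["ee_pos"]
def px(c,u,v,z):
    i=r.camera_info(c);K=i["K"];
    a=np.array([(u-K[0,2])/K[0,0],(v-K[1,2])/K[1,1]]);b=a.copy()
    for _ in range(20): b=a/(1+i["k1"]*(b@b))
    d=i["R"].T@np.array([*b,1]); o=-i["R"].T@i["t"]
    return o+d*(z-o[2])/d[2]
def wpx(s,u,v,z):
    i=r.camera_info("wrist");K=i["K"];H=i["hand_eye"]
    a=np.array([(u-K[0,2])/K[0,0],(v-K[1,2])/K[1,1]]);b=a.copy()
    for _ in range(20): b=a/(1+i["k1"]*(b@b))
    M=Ro.from_quat(s["eef_rot"]).as_matrix()
    d=M@H[:3,:3]@np.array([*b,1]); o=M@H[:3,3]+s["ee_pos"]
    return o+d*(z-o[2])/d[2]
E
python3 - <<'E'
from h import *
for n,c,p in [("nut","scene",[-0.0795, 0.0092, 1.0707]),("pin","scene",[-0.1157, -0.0451, 1.0776]),("nut","top",[0.0613, 0.071, 0.919]),("wb","top",[0.04, 0.0772, 0.9062]),("pin","top",[0.0596, 0.1177, 0.8872]),("dicer","top",[0.0681, 0.0609, 0.9998]),("shaker","top",[-0.1013, 0.0886, 0.9939]),("cup","top",[0.2235, 0.0833, 0.9936]),("carton","top",[0.0573, -0.143, 1.0343])]:
    print(n,c,w(c,p).round(4))
E
```

```text
nut scene [ 0.578  -0.0275  0.0703]
pin scene [ 0.5208 -0.0245  0.1023]
nut top [ 0.5802 -0.0285  0.0773]
wb top [ 0.5715 -0.0072  0.0887]
pin top [ 0.5283 -0.0271  0.0996]
dicer top [ 6.056e-01 -3.500e-02 -1.000e-04]
shaker top [0.5763 0.1342 0.0007]
cup top [ 0.5833 -0.1905  0.0015]
carton top [ 0.8123 -0.023   0.0051]
```

The top picture shows the nut at about (351,280). Its wings run from (331,284) to (372,275), with the pin at (348,309), the carton behind, and the shaker and cup to either side. Both cameras put the nut near (0.579, -0.028), so I'm moving above it.

move_arm(
  deltas=[
    [1, -0.945, -0.846, 0, 0],
    [1, -0.945, -0.846, 0, 0],
    [1, -0.945, -0.846, 0, 0],
    [1, -0.945, -0.846, 0, 0],
    [1, -0.945, -0.846, 0, 0],
    [1, -0.945, -0.846, 0, 0],
    [1, -0.945, -0.846, 0, 0],
    [1, -0.945, -0.846, 0, 0],
    [1, -0.945, -0.846, 0, 0],
    [1, -0.945, -0.846, 0, 0],
    [1, -0.945, -0.846, 0, 0],
    [1, -0.945, -0.846, 0, 0],
  ],
)

```text
time: 1.65
ee_pos: [0.3677, 0.2875, 0.2228]
eef_rot: [0.126, 0.992, 0.0, 0.0]
ft_force: [0.7, 0.4, -0.0]
width: 0.0869
```

move_arm(
  deltas=[
    [1, -0.945, -0.846, 0, 0],
    [1, -0.945, -0.846, 0, 0],
    [1, -0.945, -0.846, 0, 0],
    [1, -0.945, -0.846, 0, 0],
    [1, -0.945, -0.846, 0, 0],
    [1, -0.945, -0.846, 0, 0],
    [1, -0.945, -0.846, 0, 0],
    [1, -0.945, -0.846, 0, 0],
    [1, -0.945, -0.846, 0, 0],
    [1, -0.945, -0.846, 0, 0],
    [1, -0.945, -0.846, 0, 0],
    [1, -0.945, -0.846, 0, 0],
  ],
)

```text
time: 2.65
ee_pos: [0.5791, -0.0288, 0.2228]
eef_rot: [0.125, 0.992, 0.0, 0.0]
ft_force: [-0.0, 2.0, 0.2]
width: 0.0873
```

```bash
python3 - <<'E'
from h import *
s=r.read_state(); print(s["time"],s["joint_positions"].round(3),s["ee_pos"],s["eef_rot"],s["joint_vel"].round(3))
im=r.camera("wrist"); cv2.imwrite("pics/w1.png",im[:,:,::-1])
for l in ["nut_center","wing_a_push","wing_a_front","guide_pin_top","strap_toe"]:
    for d in r.tip_of("wrist",l)[:4]: print(l,d["confidence"],ww(s,d["position"]).round(4))
E
```

```text
2.65 [-0.509  0.249  0.573  1.613 -0.139  1.32   1.404] [ 0.57911422 -0.02877386  0.22275524] [1.25309763e-01 9.92117613e-01 1.76790035e-04 2.72422925e-04] [ 0.576  0.581  0.221 -0.571 -0.357  0.107  0.811]
nut_center 0.59 [ 0.581  -0.0263  0.0687]
wing_a_push 0.38 [ 0.5895 -0.0511  0.0877]
wing_a_front 0.5 [ 0.5797 -0.0523  0.0875]
guide_pin_top 0.8 [ 0.529  -0.0277  0.097 ]
strap_toe 0.58 [ 0.6294 -0.0312  0.0617]
```

View pics/w1.png

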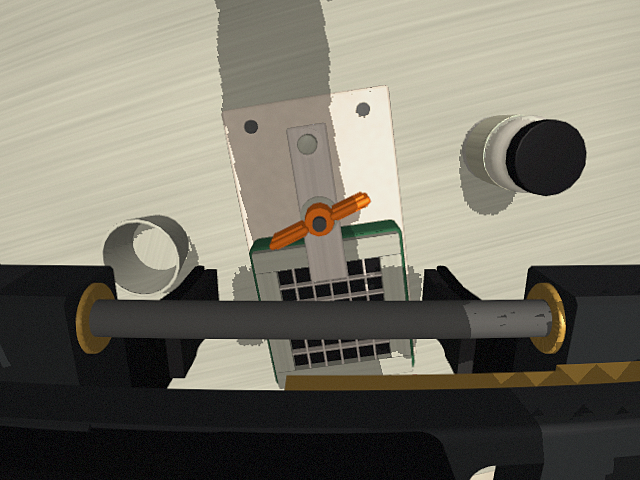

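The wrist picture shows the nut hub at (319,221), wing tips at about (272,244) and (367,199), and the pin at (307,143). The arm was still moving in this view, so I'll take it again settled.

```bash
python3 - <<'E'
from h import *
r.camera("wrist");r.camera("wrist")
s=r.read_state(); print(s["time"],s["joint_positions"].round(3),s["ee_pos"],s["joint_vel"].round(3), s["torque"])
im=r.camera("wrist"); cv2.imwrite("pics/w2.png",cv2.resize(im[100:300,200:440,::-1],None,fx=3,fy=3))
hsv=cv2.cvtColor(im,cv2.COLOR_RGB2HSV); m=((hsv[...,0]<18)&(hsv[...,1]>180)&(hsv[...,2]>90)).astype(np.uint8); m[265:]=0
ys,xs=np.nonzero(m); print(len(xs),xs.mean(),ys.mean())
P=np.c_[xs,ys].astype(float);W=np.array([wpx(s,u,v,0.098)[:2] for u,v in P]);c=W.mean(0);e,v=np.linalg.eigh(np.cov((W-c).T));print("c",c,"axis",v[:,1],np.degrees(np.arctan2(v[1,1],v[0,1])))
t=(W-c)@v[:,1];print("extent",t.min(),t.max(), W[t.argmin()],W[t.argmax()])
for l in ["nut_center","wing_a_push","wing_a_front","guide_pin_top","strap_toe"]:
    for d in r.tip_of("wrist",l)[:4]: print(l,d["confidence"],ww(s,d["position"]).round(4))
E
```

```text
3.05 [-0.512  0.246  0.571  1.616 -0.137  1.319  1.4  ] [ 0.57811175 -0.02619077  0.22263444] [-0.    -0.001  0.004 -0.001  0.002  0.     0.003] [0.04237918 0.00813103 0.00547209]
1728 315.1886574074074 222.10532407407408
c [ 0.57647295 -0.02900771] axis [-0.21867293  0.97579821] 102.6310998408659
extent -0.04085016759197303 0.03876711305468569 [ 0.58708528 -0.06849286] [0.57110772 0.00951858]
nut_center 0.85 [ 0.5776 -0.0291  0.0698]
wing_a_push 0.44 [ 0.5888 -0.0515  0.0903]
wing_a_front 0.65 [ 0.5797 -0.0498  0.0857]
guide_pin_top 0.88 [ 0.525  -0.0274  0.0979]
strap_toe 0.65 [ 0.627  -0.0334  0.0616]
```

View pics/w2.png

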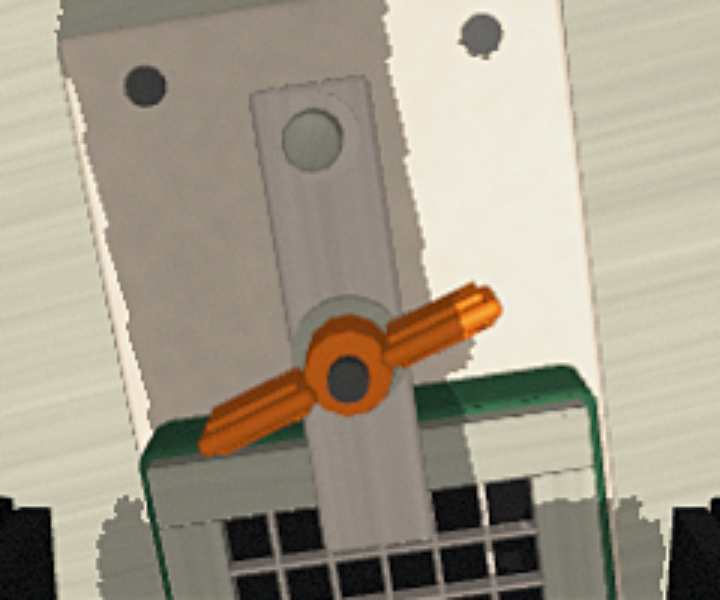

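```bash
python3 - <<'E'
from h import *
s=r.read_state()
for n,u,v,z in [("screw",316.3,226.3,.104),("pin",304.3,146.7,.1),("tipL",(205/3+200),100+443/3,.1),("tipR",(495/3+200),100+300/3,.1)]: print(n,wpx(s,u,v,z))
im=r.camera("scene");cv2.imwrite("pics/s2.png",cv2.resize(im[200:350,200:400,::-1],None,fx=3,fy=3,interpolation=cv2.INTER_CUBIC))
im=r.camera("top");cv2.imwrite("pics/t2.png",cv2.resize(im[200:350,280:420,::-1],None,fx=4,fy=4,interpolation=cv2.INTER_CUBIC))
for c in("scene","top"):
  for l in("nut_center","guide_pin_top"):
    if c=="scene" or 1:
      for d in r.tip_of(c,l)[:1]: print(c,l,w(c,d["position"]))
E
```

```text
screw [ 0.57834263 -0.02944774  0.104     ]
pin [ 0.52337525 -0.02371921  0.1       ]
tipL [ 0.58614192 -0.06720974  0.1       ]
tipR [0.56936688 0.00799701 0.1       ]
scene nut_center [ 0.57967127 -0.0282038   0.07027659]
scene guide_pin_top [ 0.5236239  -0.02454176  0.10020419]
```

View pics/s2.png

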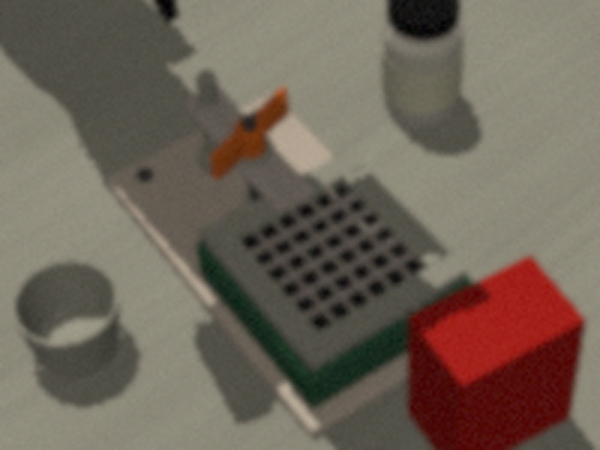

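The nut axis is at about (0.5785, -0.029), and the pin measures 55 mm from it, which agrees with the 56 mm given. I'll centre over the axis, turn counter-clockwise so the fingers sit behind the wings, and part-close the fingers.

move_arm(
  deltas=[
    [0.4, -0.04, -0.1, 0, 0],
    [0.4, 0, 0, 0, -0.075],
    [0.4, 0, 0, 0, -0.075],
    [0.4, 0, 0, 0, -0.075],
    [0.4, 0, 0, 0, -0.075],
    [0.4, 0, 0, 0, -0.075],
    [0.4, 0, 0, 0, -0.075],
    [0.4, 0, 0, 0, -0.075],
    [0.4, 0, 0, 0, -0.075],
    [0.4, 0, 0, 0, -0.067],
    [0.4, 0, 0, 0, 0],
    [0.4, 0, 0, 0, 0],
  ],
)

```text
time: 4.65
ee_pos: [0.5787, -0.0305, 0.2225]
eef_rot: [-0.386, 0.923, 0.0, -0.0]
ft_force: [0.2, 0.1, 0.6]
width: 0.061
```

```bash
cat > st.py <<'E'
from h import *
import sys
s=r.read_state();M=Ro.from_quat(s["eef_rot"]).as_matrix()
d=np.array([0.5785,-0.029,0])-s["ee_pos"]
print("t",s["time"],"q",s["joint_positions"].round(2),"p",s["ee_pos"].round(4),"tooly deg",np.degrees(np.arctan2(M[1,1],M[0,1])).round(1),"width",s["width"].round(4),"F",s["ft_force"].round(1),"T",s["torque"].round(3))
print("shift units to axis", (M.T@d/0.025).round(3)[:2])
E
python3 st.py
```

```text
Traceback (most recent call last):
  File "st.py", line 5, in <module>
    print("t",s["time"],"q",s["joint_positions"].round(2),"p",s["ee_pos"].round(4),"tooly deg",np.degrees(np.arctan2(M[1,1],M[0,1])).round(1),"width",s["width"].round(4),"F",s["ft_force"].round(1),"T",s["torque"].round(3))
                                                                                                                                                      ^^^^^^^^^^^^^^^^
AttributeError: 'float' object has no attribute 'round'
```

```bash
sed -i 's/s\["width"\].round(4)/round(s["width"],4)/' st.py; python3 st.py; python3 - <<'E'
from h import *
s=r.read_state()
im=r.camera("wrist"); cv2.imwrite("pics/w3.png",im[:,:,::-1])
E
```

```text
t 4.65 q [-0.4   0.24  0.44  1.61 -0.1   1.32  2.42] p [ 0.5787 -0.0305  0.2225] tooly deg 135.4 width 0.061 F [0.2 0.1 0.6] T [0.075 0.062 0.03 ]
shift units to axis [-0.036  0.046]
```

View pics/w3.png

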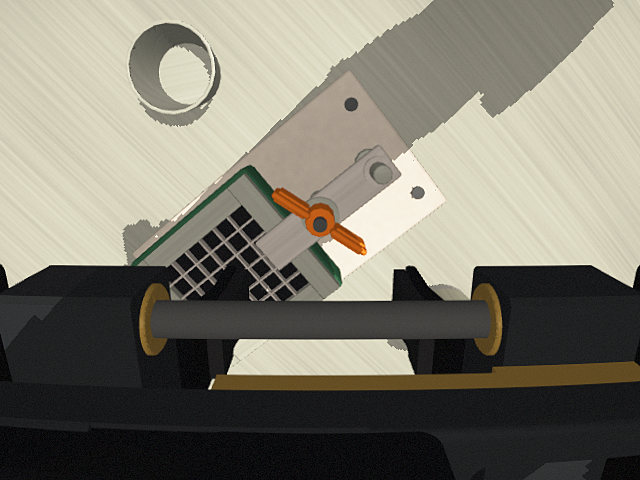

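```bash
python3 - <<'E'
from h import *
s=r.read_state()
print(wpx(s,320,223,.104),wpx(s,380.5,173,.1),wpx(s,275,192,.1),wpx(s,364,250,.1))
E
python3 st.py
```

```text
[ 0.57730585 -0.03025773  0.104     ] [ 0.52342476 -0.02559554  0.1       ] [ 0.58472035 -0.06735144  0.1       ] [0.56944544 0.0069789  0.1       ]
t 4.7 q [-0.4   0.24  0.44  1.61 -0.1   1.32  2.42] p [ 0.5787 -0.0304  0.2225] tooly deg 135.4 width 0.0612 F [ 0.1 -0.6 -0.4] T [ 0.042  0.044 -0.031]
shift units to axis [-0.034  0.047]
```

move_arm(
  deltas=[
    [0.4, 0, 0.045, 0.8, 0],
    [0.4, 0, 0, 0.8, 0],
    [0.4, 0, 0, 0.8, 0],
    [0.4, 0, 0, 0.8, 0],
    [0.4, 0, 0, 0.6, 0],
    [0.4, 0, 0, 0.5, 0],
    [0.4, 0, 0, 0.5, 0],
    [0.4, 0, 0, 0.5, 0],
    [0.4, 0, 0, 0.2, 0],
    [0.4, 0, 0, 0, 0],
  ],
)

```text
time: 5.53
ee_pos: [0.5773, -0.0294, 0.0838]
eef_rot: [-0.387, 0.922, 0.0, -0.001]
ft_force: [0.6, -0.2, -0.0]
width: 0.0608
```

```bash
python3 st.py; python3 - <<'E'
from h import *
s=r.read_state()
im=r.camera("wrist"); cv2.imwrite("pics/w4.png",im[:,:,::-1])
E
```

```text
t 5.5333 q [-0.37  0.36  0.42  1.77 -0.17  1.05  2.47] p [ 0.5773 -0.0294  0.0838] tooly deg 135.6 width 0.0608 F [ 0.6 -0.2 -0. ] T [0.1   0.032 0.028]
shift units to axis [-0.052 -0.027]
```

View pics/w4.png

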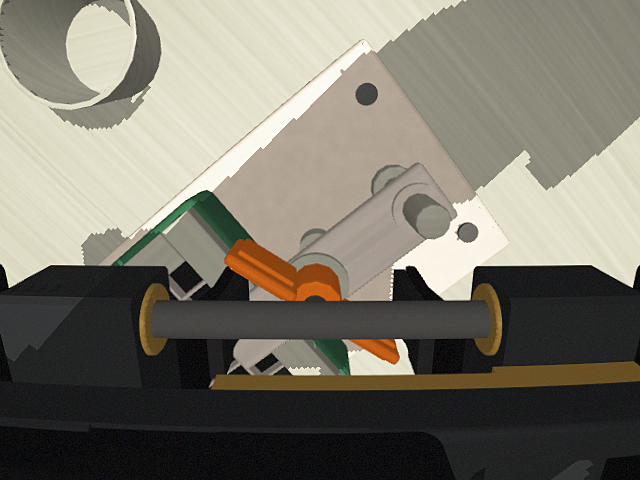

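The fingers are down behind the wings with no contact force. I'll narrow them to clear the pin and start turning clockwise.

move_arm(
  deltas=[
    [-0.05, 0, 0, 0, 0],
    [-0.05, 0, 0, 0, 0],
    [-0.05, 0, 0, 0, 0],
    [-0.05, 0, 0, 0, 0.05],
    [-0.05, 0, 0, 0, 0.06],
    [-0.05, 0, 0, 0, 0.06],
    [-0.05, 0, 0, 0, 0.06],
    [-0.05, 0, 0, 0, 0.06],
    [-0.05, 0, 0, 0, 0.06],
    [-0.05, 0, 0, 0, 0.06],
    [-0.05, 0, 0, 0, 0.06],
    [-0.05, 0, 0, 0, 0],
  ],
)

```text
time: 6.58
ee_pos: [0.5783, -0.0295, 0.0855]
eef_rot: [-0.027, 1.0, -0.0, 0.001]
ft_force: [0.9, -0.0, 0.3]
width: 0.0414
```

```bash
python3 st.py; python3 - <<'E'
from h import *
s=r.read_state()
im=r.camera("wrist"); cv2.imwrite("pics/w5.png",im[:,:,::-1])
E
```

```text
t 6.5833 q [-0.48  0.38  0.55  1.77 -0.23  1.05  1.77] p [ 0.5783 -0.0295  0.0855] tooly deg 93.1 width 0.0414 F [ 0.9 -0.   0.3] T [-0.132 -0.103  0.018]
shift units to axis [-0.004  0.021]
```

View pics/w5.png

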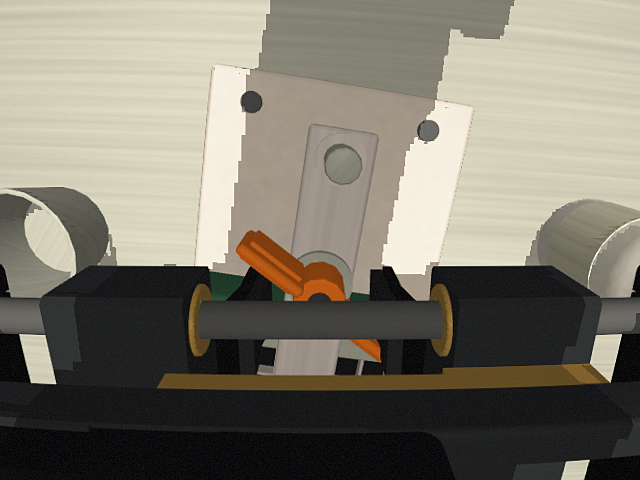

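The nut turns with the fingers, so I'll continue.

move_arm(
  deltas=[
    [-0.05, 0, 0, 0, 0.07],
    [-0.05, 0, 0, 0, 0.07],
    [-0.05, 0, 0, 0, 0.07],
    [-0.05, 0, 0, 0, 0.07],
    [-0.05, 0, 0, 0, 0.07],
    [-0.05, 0, 0, 0, 0.07],
    [-0.05, 0, 0, 0, 0.07],
    [-0.05, 0, 0, 0, 0.07],
    [-0.05, 0, 0, 0, 0.07],
    [-0.05, 0, 0, 0, 0.07],
    [-0.05, 0, 0, 0, 0.07],
    [-0.05, 0, 0, 0, 0],
  ],
)

```text
time: 7.63
ee_pos: [0.578, -0.0293, 0.0851]
eef_rot: [0.545, 0.838, 0.0, 0.0]
ft_force: [-0.3, -0.9, -0.8]
width: 0.0413
```

```bash
python3 st.py
```

```text
t 7.6333 q [-0.66  0.44  0.79  1.78 -0.35  1.07  0.67] p [ 0.578  -0.0293  0.0851] tooly deg 23.9 width 0.0413 F [-0.3 -0.9 -0.8] T [-0.079  0.065  0.026]
shift units to axis [0.004 0.025]
```

move_arm(
  deltas=[
    [-0.05, 0, 0, 0, 0.06],
    [-0.05, 0, 0, 0, 0.06],
    [-0.05, 0, 0, 0, 0.06],
    [-0.05, 0, 0, 0, 0.07],
    [-0.05, 0, 0, 0, 0.07],
    [-0.05, 0, 0, 0, 0.07],
    [-0.05, 0, 0, 0, 0.07],
    [-0.05, 0, 0, 0, 0.07],
    [-0.05, 0, 0, 0, 0.07],
    [-0.05, 0, 0, 0, 0.07],
    [-0.05, 0, 0, 0, 0.07],
    [-0.05, 0, 0, 0, 0],
  ],
)

```text
time: 8.63
ee_pos: [0.5782, -0.0288, 0.085]
eef_rot: [0.915, 0.403, 0.0, -0.0]
ft_force: [1.7, 1.1, -0.2]
width: 0.0411
```

```bash
python3 st.py; python3 - <<'E'
from h import *
s=r.read_state()
im=r.camera("wrist"); cv2.imwrite("pics/w6.png",im[:,:,::-1])
E
```

```text
t 8.6333 q [-0.83  0.55  1.04  1.79 -0.52  1.12 -0.36] p [ 0.5782 -0.0288  0.085 ] tooly deg -42.5 width 0.0411 F [ 1.7  1.1 -0.2] T [ 0.117 -0.096 -0.   ]
shift units to axis [0.    0.016]
```

View pics/w6.png

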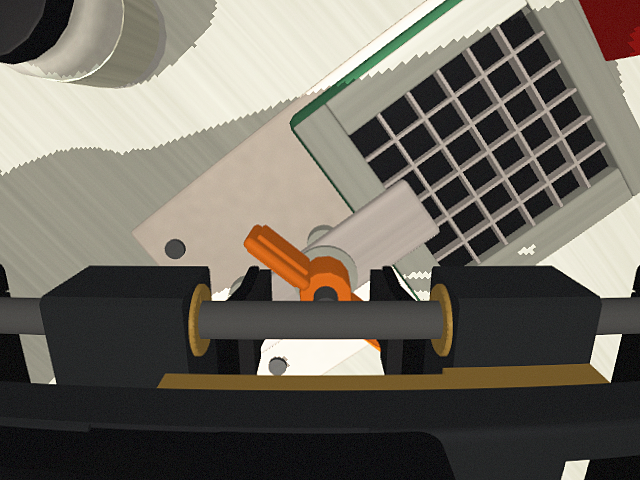

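move_arm(
  deltas=[
    [-0.05, 0, 0, 0.04, 0.06],
    [-0.05, 0, 0, 0.04, 0.07],
    [-0.05, 0, 0, 0, 0.07],
    [-0.05, 0, 0, 0, 0.07],
    [-0.05, 0, 0, 0, 0.07],
    [-0.05, 0, 0, 0, 0.07],
    [-0.05, 0, 0, 0, 0],
  ],
)

```text
time: 9.27
ee_pos: [0.578, -0.0294, 0.0829]
eef_rot: [0.996, 0.092, -0.0, 0.0]
ft_force: [0.6, 0.1, 0.2]
width: 0.0411
```

```bash
python3 st.py
```

```text
t 9.2667 q [-0.91  0.64  1.18  1.79 -0.65  1.16 -0.9 ] p [ 0.578  -0.0294  0.0829] tooly deg -79.4 width 0.0411 F [0.6 0.1 0.2] T [-0.068  0.082  0.001]
shift units to axis [ 0.024 -0.013]
```

Regrasping: back off, lift, half turn counter-clockwise in free air, then down behind the wings again.

move_arm(
  deltas=[
    [-0.05, 0, 0, 0, -0.07],
    [-0.05, 0, 0, 0, -0.02],
    [-0.05, 0, 0, -0.7, 0],
    [-0.05, 0, 0, -0.9, 0],
    [-0.05, 0, 0, -0.6, 0],
    [-0.05, 0, 0, 0, -0.07],
    [-0.05, 0, 0, 0, -0.07],
    [-0.05, 0, 0, 0, -0.07],
    [-0.05, 0, 0, 0, -0.07],
    [-0.05, 0, 0, 0, -0.07],
    [-0.05, 0, 0, 0, -0.07],
    [-0.05, 0, 0, 0, -0.07],
  ],
)

```text
time: 10.27
ee_pos: [0.5778, -0.0295, 0.1383]
eef_rot: [0.851, 0.525, 0.0, -0.0]
ft_force: [-0.6, -0.7, 0.2]
width: 0.0413
```

move_arm(
  deltas=[
    [-0.05, 0, 0, 0, -0.07],
    [-0.05, 0, 0, 0, -0.07],
    [-0.05, 0, 0, 0, -0.07],
    [-0.05, 0, 0, 0, -0.07],
    [-0.05, 0, 0, 0, -0.07],
    [-0.05, 0, 0, 0, -0.07],
    [-0.05, 0, 0, 0, -0.07],
    [-0.05, 0, 0, 0, -0.07],
    [-0.05, 0, 0, 0, -0.07],
    [-0.05, 0, 0, 0, -0.07],
    [-0.05, 0, 0, 0, -0.07],
    [-0.05, 0, 0, 0, -0.07],
  ],
)

```text
time: 11.27
ee_pos: [0.5779, -0.0297, 0.1384]
eef_rot: [0.35, 0.937, 0.0, 0.0]
ft_force: [0.1, -0.5, 0.1]
width: 0.0415
```

move_arm(
  deltas=[
    [-0.05, 0, 0, 0, -0.07],
    [-0.05, 0, 0, 0, -0.07],
    [-0.05, 0, 0, 0, -0.07],
    [-0.05, 0, 0, 0, -0.07],
    [-0.05, 0, 0, 0, -0.07],
    [-0.05, 0, 0, 0, -0.07],
    [-0.05, 0, 0, 0, -0.07],
    [-0.05, 0, 0, 0, -0.07],
    [-0.05, 0, 0, 0, -0.07],
    [-0.05, 0, 0, 0, -0.04],
    [-0.05, 0, 0, 0, 0],
    [-0.05, 0, 0, 0, 0],
  ],
)

```text
time: 12.27
ee_pos: [0.5779, -0.0297, 0.1384]
eef_rot: [-0.162, 0.987, -0.0, 0.0]
ft_force: [-0.5, -0.1, -0.5]
width: 0.0418
```

```bash
python3 st.py; python3 - <<'E'
from h import *
s=r.read_state()
im=r.camera("wrist"); cv2.imwrite("pics/w7.png",im[:,:,::-1])
E
```

```text
t 12.2667 q [-0.51  0.32  0.58  1.72 -0.19  1.15  2.02] p [ 0.5779 -0.0297  0.1384] tooly deg 108.7 width 0.0418 F [-0.5 -0.1 -0.5] T [ 0.062 -0.011 -0.015]
shift units to axis [-0.028  0.018]
```

View pics/w7.png

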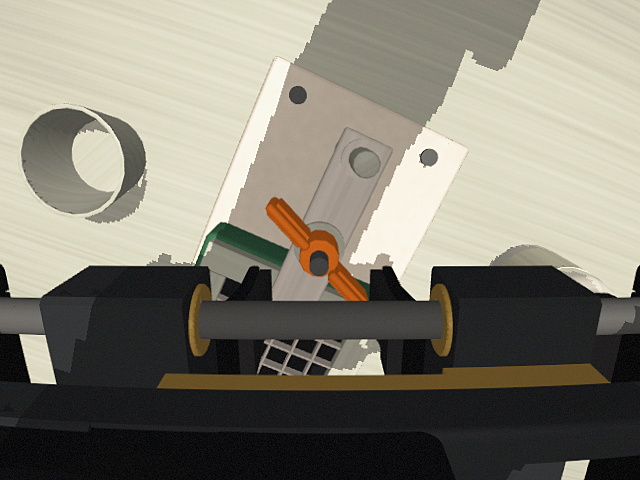

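The wings sit about 46° from the finger line, so there is roughly 10° of clearance. Descending and pushing on.

move_arm(
  deltas=[
    [-0.05, 0, 0.02, 0.6, 0],
    [-0.05, 0, 0, 0.7, 0],
    [-0.05, 0, 0, 0.6, 0],
    [-0.05, 0, 0, 0.4, 0],
    [-0.05, 0, 0, 0, 0],
    [-0.05, 0, 0, 0, 0.06],
    [-0.05, 0, 0, 0, 0.06],
    [-0.05, 0, 0, 0, 0.06],
    [-0.05, 0, 0, 0, 0.06],
    [-0.05, 0, 0, 0, 0.06],
    [-0.05, 0, 0, 0, 0.06],
    [-0.05, 0, 0, 0, 0],
  ],
)

```text
time: 13.32
ee_pos: [0.5785, -0.0291, 0.0815]
eef_rot: [0.122, 0.992, -0.0, 0.001]
ft_force: [1.4, -1.1, 0.3]
width: 0.0419
```

```bash
python3 st.py
```

```text
t 13.3167 q [-0.57  0.41  0.67  1.78 -0.29  1.05  1.52] p [ 0.5785 -0.0291  0.0815] tooly deg 76.0 width 0.0419 F [ 1.4 -1.1  0.3] T [-0.105 -0.186  0.016]
shift units to axis [0.007 0.003]
```

Near the possible stop now, so smaller steps while watching torque and tracking.

move_arm(
  deltas=[
    [-0.05, 0, 0, 0, 0.04],
    [-0.05, 0, 0, 0, 0.04],
    [-0.05, 0, 0, 0, 0.04],
    [-0.05, 0, 0, 0, 0.04],
    [-0.05, 0, 0, 0, 0],
  ],
)

```text
time: 13.73
ee_pos: [0.5783, -0.029, 0.0813]
eef_rot: [0.243, 0.97, 0.0, 0.001]
ft_force: [2.1, -1.1, 0.4]
width: 0.0414
```

```bash
python3 st.py
```

```text
t 13.7333 q [-0.61  0.42  0.72  1.78 -0.31  1.06  1.3 ] p [ 0.5783 -0.029   0.0813] tooly deg 61.8 width 0.0414 F [ 2.1 -1.1  0.4] T [-0.151 -0.161 -0.026]
shift units to axis [-0.002  0.003]
```

move_arm(
  deltas=[
    [-0.05, 0, 0, 0, 0.04],
    [-0.05, 0, 0, 0, 0.04],
    [-0.05, 0, 0, 0, 0.04],
    [-0.05, 0, 0, 0, 0.04],
    [-0.05, 0, 0, 0, 0],
  ],
)

```text
time: 14.15
ee_pos: [0.578, -0.0291, 0.0809]
eef_rot: [0.363, 0.932, 0.0, 0.0]
ft_force: [0.3, -1.3, 0.1]
width: 0.0416
```

```bash
python3 st.py
```

```text
t 14.15 q [-0.65  0.44  0.77  1.78 -0.34  1.06  1.07] p [ 0.578  -0.0291  0.0809] tooly deg 47.5 width 0.0416 F [ 0.3 -1.3  0.1] T [-0.228 -0.148  0.041]
shift units to axis [-0.011  0.015]
```

move_arm(
  deltas=[
    [-0.05, 0, 0, 0, 0.04],
    [-0.05, 0, 0, 0, 0.04],
    [-0.05, 0, 0, 0, 0.04],
    [-0.05, 0, 0, 0, 0.04],
    [-0.05, 0, 0, 0, 0],
  ],
)

```text
time: 14.57
ee_pos: [0.5778, -0.0291, 0.0807]
eef_rot: [0.476, 0.879, -0.0, 0.0]
ft_force: [-0.5, -0.8, 0.5]
width: 0.0415
```

```bash
python3 st.py
```

```text
t 14.5667 q [-0.69  0.45  0.82  1.78 -0.38  1.07  0.85] p [ 0.5778 -0.0291  0.0807] tooly deg 33.1 width 0.0415 F [-0.5 -0.8  0.5] T [-0.211 -0.104  0.03 ]
shift units to axis [-0.012  0.024]
```

move_arm(
  deltas=[
    [-0.05, 0, 0, 0, 0.04],
    [-0.05, 0, 0, 0, 0.04],
    [-0.05, 0, 0, 0, 0.04],
    [-0.05, 0, 0, 0, 0.04],
    [-0.05, 0, 0, 0, 0],
  ],
)

```text
time: 14.98
ee_pos: [0.578, -0.0294, 0.0808]
eef_rot: [0.58, 0.815, -0.001, 0.001]
ft_force: [0.0, -4.4, 0.6]
width: 0.042
```

```bash
python3 st.py
```

```text
t 14.9833 q [-0.73  0.47  0.88  1.79 -0.41  1.07  0.63] p [ 0.578  -0.0294  0.0808] tooly deg 19.1 width 0.042 F [ 0.  -4.4  0.6] T [-1.388 -0.088  4.456]
shift units to axis [0.018 0.03 ]
```

The torque jumped to 4.5 N m as a pure couple, with hardly any net force, so that's the hard stop. It comes after about 300° of turn, inside the possible range. Backing off and looking.

move_arm(
  deltas=[
    [-0.05, 0, 0, 0, -0.05],
    [-0.05, 0, 0, 0, -0.05],
    [-0.05, 0, 0, 0, 0],
    [-0.05, 0, 0, -0.6, 0],
    [-0.05, 0, 0, -0.9, 0],
    [-0.05, 0, 0, -0.9, 0],
    [-0.05, 0, 0, -0.9, 0],
    [-0.05, 0, 0, -0.9, 0],
    [-0.05, 0, 0, -0.9, 0],
    [-0.05, 0, 0, 0, 0],
    [-0.05, 0, 0, 0, 0],
  ],
)

```text
time: 15.9
ee_pos: [0.5782, -0.0286, 0.2089]
eef_rot: [0.518, 0.856, 0.001, 0.0]
ft_force: [-0.6, 0.5, -0.6]
width: 0.0414
```

```bash
python3 st.py; python3 - <<'E'
from h import *
s=r.read_state()
im=r.camera("wrist"); cv2.imwrite("pics/w8.png",im[:,:,::-1])
for l in ["nut_center","strap_toe"]:
    for d in r.tip_of("wrist",l)[:2]: print(l,d["confidence"],ww(s,d["position"]).round(4))
im=r.camera("scene");cv2.imwrite("pics/s8.png",cv2.resize(im[200:350,200:400,::-1],None,fx=3,fy=3,interpolation=cv2.INTER_CUBIC))
im=r.camera("top")
for l in ["shaker","portion_cup","carton"]:
    for d in r.tip_of("top",l)[:1]: print(l,d["confidence"],w("top",d["position"]).round(4))
E
```

```text
t 15.9 q [-0.78  0.32  0.92  1.65 -0.27  1.3   0.67] p [ 0.5782 -0.0286  0.2089] tooly deg 27.7 width 0.0414 F [-0.6  0.5 -0.6] T [-0.084  0.043  0.046]
shift units to axis [-0.024 -0.013]
nut_center 0.96 [ 0.5817 -0.0288  0.0643]
strap_toe 0.96 [ 0.6252 -0.0371  0.0561]
shaker 0.76 [0.5704 0.1317 0.003 ]
portion_cup 0.73 [ 0.5853 -0.1914  0.0031]
carton 0.93 [ 0.811  -0.0245  0.001 ]
```

View pics/w8.png

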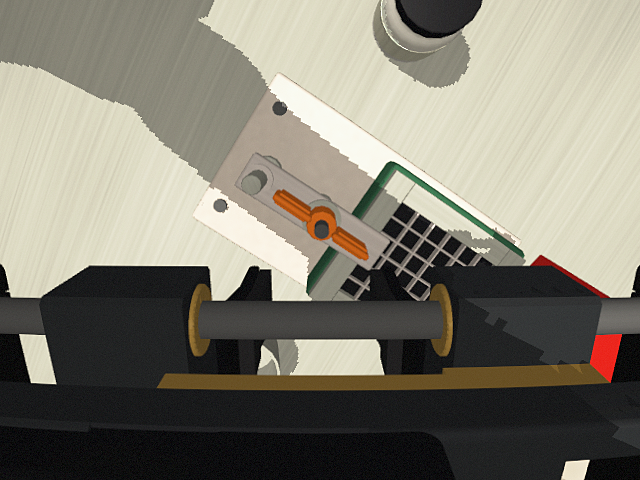

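View pics/s8.png

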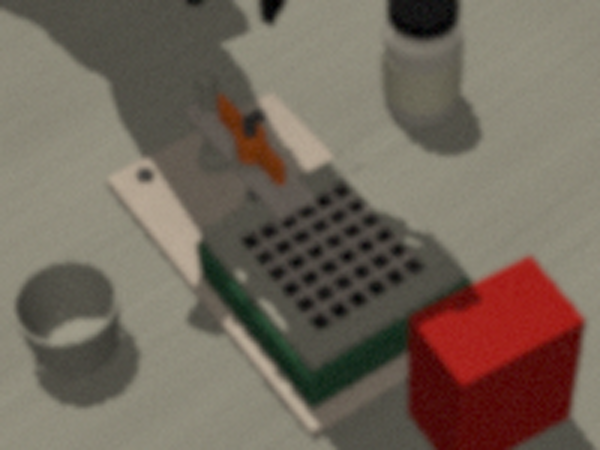

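```bash
cat > ang.py <<'E'
from h import *
s=r.read_state()
im=r.camera("wrist")
hsv=cv2.cvtColor(im,cv2.COLOR_RGB2HSV); m=((hsv[...,0]<18)&(hsv[...,1]>180)&(hsv[...,2]>90)).astype(np.uint8); m[268:]=0
n,lab,stt,_=cv2.connectedComponentsWithStats(m); k=1+stt[1:,4].argmax(); ys,xs=np.nonzero(lab==k)
W=np.array([wpx(s,u,v,0.093)[:2] for u,v in zip(xs,ys)]);c=W.mean(0);e,v=np.linalg.eigh(np.cov((W-c).T));t=(W-c)@v[:,1]
M=Ro.from_quat(s["eef_rot"]).as_matrix(); ty=np.degrees(np.arctan2(M[1,1],M[0,1]))
a=np.degrees(np.arctan2(v[1,1],v[0,1]))
print(len(xs),"c",c,"wing deg",a,"ext",t.min(),t.max(),"tooly",ty,"rel",(ty-a)%180)
# dicer axis
print("pin",wpx(s,253,182,.1),"screw",wpx(s,321,229,.104))
E
python3 ang.py
```

```text
1764 c [ 0.57688965 -0.02626959] wing deg 172.9010146066126 ext -0.04187170777041907 0.037465352493161026 tooly 27.601606846937408 rel 34.70059224032482
pin [ 0.52295733 -0.02120047  0.1       ] screw [ 0.57677747 -0.02777178  0.104     ]
```

The wing is at -7°, but the finger angle at the stop suggests about -17°. Either the fingers flexed or the nut sprang back a little, so I'll push again gently to check.

move_arm(
  deltas=[
    [-0.05, -0.02, 0, 0, -0.07],
    [-0.05, 0, 0, 0, -0.07],
    [-0.05, 0, 0, 0.9, 0],
    [-0.05, 0, 0, 0.9, 0],
    [-0.05, 0, 0, 0.9, 0],
    [-0.05, 0, 0, 0.9, 0],
    [-0.05, 0, 0, 0.8, 0],
    [-0.05, 0, 0, 0.4, 0],
    [-0.05, 0, 0, 0.3, 0],
    [-0.05, 0, 0, 0, 0.04],
    [-0.05, 0, 0, 0, 0.03],
    [-0.05, 0, 0, 0, 0],
  ],
)

```text
time: 17.35
ee_pos: [0.5785, -0.0294, 0.0811]
eef_rot: [0.471, 0.882, 0.0, 0.0]
ft_force: [0.6, 0.2, 0.2]
width: 0.0413
```

```bash
python3 st.py
```

```text
t 17.35 q [-0.69  0.46  0.83  1.78 -0.38  1.07  0.87] p [ 0.5785 -0.0294  0.0811] tooly deg 33.8 width 0.0413 F [0.6 0.2 0.2] T [-0.054  0.018  0.011]
shift units to axis [0.016 0.008]
```

move_arm(
  deltas=[
    [-0.05, 0, 0, 0, 0.02],
    [-0.05, 0, 0, 0, 0.02],
    [-0.05, 0, 0, 0, 0],
    [-0.05, 0, 0, 0, 0],
  ],
)

```text
time: 17.68
ee_pos: [0.5784, -0.0293, 0.081]
eef_rot: [0.497, 0.868, 0.0, 0.0]
ft_force: [0.4, 0.5, 0.2]
width: 0.0414
```

```bash
python3 st.py
```

```text
t 17.6833 q [-0.7   0.46  0.85  1.78 -0.39  1.07  0.81] p [ 0.5784 -0.0293  0.081 ] tooly deg 30.4 width 0.0414 F [0.4 0.5 0.2] T [-0.062  0.052  0.033]
shift units to axis [0.01 0.01]
```

move_arm(
  deltas=[
    [-0.05, 0, 0, 0, 0.02],
    [-0.05, 0, 0, 0, 0],
    [-0.05, 0, 0, 0, 0],
  ],
)

```text
time: 17.93
ee_pos: [0.5783, -0.0297, 0.0809]
eef_rot: [0.511, 0.86, 0.0, 0.0]
ft_force: [0.6, -1.9, 1.2]
width: 0.0413
```

```bash
python3 st.py
```

```text
t 17.9333 q [-0.71  0.47  0.85  1.78 -0.4   1.07  0.79] p [ 0.5783 -0.0297  0.0809] tooly deg 28.6 width 0.0413 F [ 0.6 -1.9  1.2] T [-0.346 -0.122  0.021]
shift units to axis [0.022 0.018]
```

move_arm(
  deltas=[
    [-0.05, 0, 0, 0, 0.02],
    [-0.05, 0, 0, 0, 0],
    [-0.05, 0, 0, 0, 0],
  ],
)

```text
time: 18.18
ee_pos: [0.5783, -0.0297, 0.0808]
eef_rot: [0.524, 0.852, 0.0, 0.0]
ft_force: [0.4, -1.7, 3.5]
width: 0.0415
```

```bash
python3 st.py
```

```text
t 18.1833 q [-0.71  0.47  0.86  1.78 -0.4   1.07  0.76] p [ 0.5783 -0.0297  0.0808] tooly deg 26.8 width 0.0415 F [ 0.4 -1.7  3.5] T [-0.587 -0.053  0.445]
shift units to axis [0.022 0.017]
```

move_arm(
  deltas=[
    [-0.05, 0, 0, 0, 0.02],
    [-0.05, 0, 0, 0, 0],
    [-0.05, 0, 0, 0, 0],
  ],
)

```text
time: 18.43
ee_pos: [0.5783, -0.0296, 0.0809]
eef_rot: [0.537, 0.844, -0.0, 0.0]
ft_force: [0.7, -2.9, 3.7]
width: 0.0415
```

```bash
python3 st.py
```

```text
t 18.4333 q [-0.72  0.47  0.87  1.78 -0.4   1.07  0.73] p [ 0.5783 -0.0296  0.0809] tooly deg 25.0 width 0.0415 F [ 0.7 -2.9  3.7] T [-0.802 -0.148  1.036]
shift units to axis [0.023 0.015]
```

Torque rises linearly from about 28°, which matches a wing at -7°, so the nut was already at its stop and the mismatch was compliance. Backing off slowly and lifting clear.

move_arm(
  deltas=[
    [-0.05, 0, 0, 0, -0.02],
    [-0.05, 0, 0, 0, -0.02],
    [-0.05, 0, 0, 0, -0.03],
    [-0.05, 0, 0, 0, -0.04],
    [-0.05, 0, 0, 0, -0.04],
    [-0.05, 0, 0, -0.6, 0],
    [-0.05, 0, 0, -0.9, 0],
    [-0.05, 0, 0, -0.9, 0],
    [-0.05, 0, 0, -0.9, 0],
    [-0.05, 0, 0, -0.9, 0],
    [-0.05, 0, 0, -0.9, 0],
    [-0.05, 0, 0, 0, 0],
  ],
)

```text
time: 19.43
ee_pos: [0.5794, -0.0293, 0.2118]
eef_rot: [0.435, 0.9, 0.002, 0.002]
ft_force: [-0.1, -0.2, -0.7]
width: 0.0413
```

move_arm(
  deltas=[
    [-0.05, 0, 0, 0, 0],
    [-0.05, 0, 0, 0, 0],
    [-0.05, 0, 0, 0, 0],
  ],
)

```text
time: 19.68
ee_pos: [0.5773, -0.0291, 0.2068]
eef_rot: [0.435, 0.9, -0.0, -0.001]
ft_force: [0.1, -0.7, 0.4]
width: 0.041
```

```bash
python3 st.py; python3 ang.py|head -1; python3 - <<'E'
from h import *
s=r.read_state(); im=r.camera("wrist"); cv2.imwrite("pics/w9.png",im[:,:,::-1])
for l in ["nut_center","strap_toe"]:
    for d in r.tip_of("wrist",l)[:1]: print(l,d["confidence"],ww(s,d["position"]).round(4))
E
```

```text
t 19.6833 q [-0.75  0.32  0.89  1.65 -0.25  1.3   0.85] p [ 0.5773 -0.0291  0.2068] tooly deg 38.4 width 0.041 F [ 0.1 -0.7  0.4] T [-0.045  0.026 -0.012]
shift units to axis [-0.04   0.052]
1700 c [ 0.57641118 -0.02653096] wing deg 172.90498900376753 ext -0.04212684014778402 0.03765541967071176 tooly 38.429583040280455 rel 45.52459403651292
nut_center 0.22 [ 0.5555 -0.028   0.0845]
strap_toe 0.94 [ 0.6297 -0.0315  0.0563]
```

View pics/w9.png

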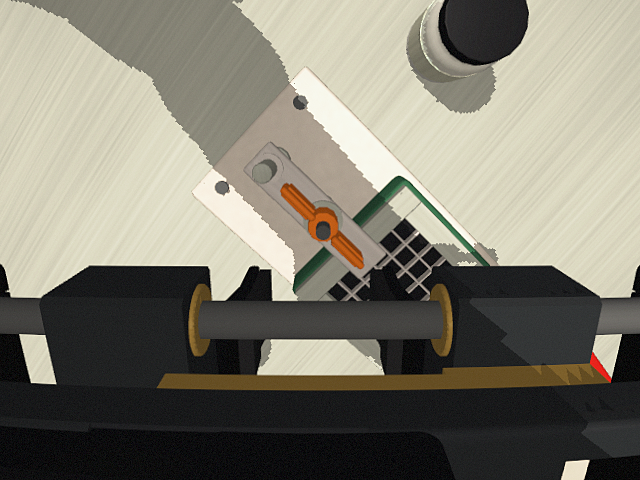

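The wing reads -7.1° after both pushes, and the strap toe is at about 56 mm against the 58 mm flush height. The wings now lie along the strap, with the fingers about 100 mm clear above. Handing in.

```bash
python3 -c "
from bench import r
print(r.close_job())"
```

```text
the job is handed in; nothing more can be done
None
```

I turned the wing nut clockwise by about 290° to its hard stop and handed the job in at about 20 s. The handover gave no verdict.

I straddled the nut with the fingers part-open, one behind each wing, and pushed both wings round. Partway I lifted, turned the gripper back half a turn and went down again. No wing was pinched.

**At the stop:** the torque rose to 4.5 N m with little net force. A gentle second push met resistance at once.

**After letting go:** the wings lie along the strap and were at the same -7.1° after both pushes. The strap toe reads about 56 mm; flush is 58 mm, and the network is good to about 4 mm. The gripper is about 100 mm clear of the nut.

**Loose things:** shaker, cup and carton read within 7 mm of where they started and look upright. That check came before the second push, which showed no unexpected forces.

**Readings that disagreed:**
- **First push:** the finger angle put the wing about 10° further round than the camera did. The second push showed this was give in the fingers and arm.
- **Last nut reading:** the final network reading of the nut centre was off by about 2 cm, with low confidence (0.22), so I ignored it. The one before it read 64 mm high, against 66 mm when tight.

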